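# Hold the spring vise open with its T-handle

## Robot

A 6-joint arm with a two-finger parallel gripper is mounted at the origin on the work surface. World frame = base frame: x ahead of the robot, y to its left, z up, the work surface at z = 0. Lengths are in mm, angles in rad, forces in N, time in s.
With the tool pointing down it reaches from about 325 to 775 mm from the base axis. Payload 5.5 kg.
Tool frame: the origin (TCP) lies on the mounting face of the last link; the fingertips stand 173 mm ahead of it and the grasp point (between the pads) lies 155 mm ahead of it (robot.grasp_offset is the distance from the TCP to the grasp point, in mm); z points along the fingers, y is the line along which they close (so a half turn about z gives the same grasp; the last joint's range is limited). The gripper opens to 85 mm and grips with 20 to 120 N. Pads are 22 mm wide; open, the fingers measure 114 mm over their backs; the gripper's body (76 mm by 85 mm) begins 54 mm behind the grasp point. The pads swing forward as they close: fully open they stand 13 mm farther back than shut.
Start: joints at [1.266, 0.091, 1.231, -0, 1.82, -0.057], TCP at [147.167, 581.687, 404.675] pointing down, gripper open.
Joint ranges: [-2.87, 2.87], [-0.86, 2.18], [0.17, 2.46], [-1.51, 4.65], [0.06, 2.69], [-2.65, 2.65]. Speed limits (rad/s): [2.57, 2.57, 3.01, 3.14, 3.14, 3.14].

## Interface

Orientations are given as a unit quaternion [w, x, y, z].
In Python, from bench import robot gives the robot as it stands.
- The arm moves only by the tool move_arm, never from a script. Its argument "motion" is a list of rows, each a list of 3 entries, a list of its own where there are three numbers: the shift along the world's x, y, z in m, then the turn about the world's z in rad, then the opening, from 0 (shut) to 1 (fully open). In form: [[[tx, ty, tz], roll, fingers], ...]. A call has 1 to 8 rows; each row shifts and turns the commanded pose from where the row before left it; what a row does not reach is not made up. A row lasts 1/10 s, in which the tool goes at most 50 mm and 8.59 degrees, less where a joint would pass 70% of its speed; a pose out of reach is approached as far as the arm can. A call with a gripper value outside its range is refused whole. The fingers move at their own pace and stop on an object; the grip force is fixed at half the most. Time passes only in rows, so rows that do not move let the fingers close. It gives the time, the measured TCP pose, the force, the opening and the grip force at its end, in the units of the state.
- robot.get_obs(): the state, without advancing time (a new reading comes with each control period).
- robot.capture(name): name is "side" or "top"; returns a dict with "pixels" (480x640x3 uint8, red, green, blue), "fx", "fy", "cx", "cy" (pixels), "eye" and "rotation" of the camera in the world. Camera axes: x right, y down, z forward; pixel columns grow to the right and rows downward; lengths in mm; the calibration is good to about 2 mm. A picture is of the moment at which its call begins. There is no depth.
- robot.finish_job(): hands the job in; it is judged then, once.
The state is a dict: "time": time; "joint_pos": joint angles; "qd": joint speeds; "tau": joint torques, N m; "tool_pos": TCP position; "ee_rot": TCP orientation; "force": force on the tool from outside, world axes, zero at the start; "ft_torque": the same for the moment, N m; "opening": opening from 0.0 (shut) to 1.0 (fully open); "grasp_force": force on a finger pad.
Only numpy, scipy, OpenCV 4.12 (cv2) and the standard library are available. Lean on these libraries where they do the work, as an engineer would, in place of code of your own. Each camera call takes 0.05 s, during which the arm holds its last target. There are 200 camera calls.

## Task

Fit the loose wooden T-handle fully home on the square spindle of the spring-closing carving vise, then turn it anticlockwise (seen from above) until the moving jaw has opened 20 mm, which brings its face level with the brass index pins. The vise snaps shut if let go, so finish while still gripping the handle and holding the jaw steady at that opening. Touch the vise only through the handle at the end, and leave the wooden blank between the jaws and the carving gouges on the mat where they are.

Things in the scene. Friction and masses are not known exactly. Their poses are not given: they have to be found in the camera images.
- handle: loose T-handle, 0.3 to 0.45 kg, standing upright on the orange mat (3 mm thick), bore down. Dark steel hub 46 x 46 x 30 mm with a square bore 21.6 mm wide, 30 mm deep, open below, 2.5 mm chamfer; above it a 20 mm neck and the wooden bar. Origin: centre of the hub's underside; z up, x along the bar; bore sides parallel to x and y; fits in any of four quarter turns
- handle_grip (a point): middle of the handle's brown wooden bar, 63 mm above the hub's underside, same axes as the handle: bar 110 mm long (x), 24 mm wide (y), 26 mm high. Grip it across its width, pointing down
- spindle_seat (a point): centre of the spindle's shoulder, 70 mm above the worktop: a 54 mm dark steel disc with a bright square shaft 20 mm wide rising 28 mm from it (top 5 mm narrowed to 16.5 mm). x and y are parallel to the shaft's sides and turn with it, z up. Fully home, the hub's underside lies on the disc and the handle's origin is at this point
- spindle (a joint): turn of the spindle in rad, 0 at rest on its stop, growing anticlockwise seen from above, other stop at 1.3. A spring drives it back: 0.09 N m at rest, 0.21 N m at 0.8 rad. The handle has about 0.1 rad of play on the shaft, so it must turn a little farther than the spindle
- jaw (a joint): opening of the moving jaw in m, 0 closed, 0.0325 at the far stop, growing as it slides towards the spindle; geared to the spindle, 0.025 m per rad, so 20 mm is 0.8 rad (about 45 degrees). At 20 mm the jaw's wood-lined face is level with the two thin brass index pins, one on each edge of the bed
- jaw_lip (a point): middle of the top edge of the moving jaw's wood-lined face (the one that meets the blank), 78 mm above the worktop; the jaw is a grey block 20 mm thick, 82 mm wide, 48 mm high; moves with the jaw
- vise: fixed grey carving vise, placed and turned differently each time; bed 250 x 100 x 30 mm, from x = -110 to +140 mm. Origin under the bed, x from spindle to jaws, z up. Spindle axis at x = -75 mm on a 62 mm high housing (70 x 90 mm); moving jaw's lined face at x = 60 mm when closed, fixed jaw's at 111.5 mm. Nothing on it, blank included, is higher than 98 mm
- blank: loose pine carving blank 50 x 60 x 50 mm with a 36 mm square boss 16 mm high on top, 0.14 kg, standing on the bed between the jaws; origin at the centre of its underside; to be left there
- gouge0: bystander: carving gouge 195 mm long, wooden handle 26 mm thick, lying on the mat; origin under the middle
- gouge1: bystander: as gouge0
- gouge2: bystander: as gouge0, on the other side of the mat
There are look-alikes about, which are no part of the job. What is shaped like the handle but pink or red is not meant.

How it is judged (in metres and radians):
On the way:
1. the handle sits fully home on the square spindle (z of handle in the frame of spindle_seat between -0.004 and 0.004 m and horizontal distance between handle and spindle_seat below 0.004 m and angle between handle's own z axis and vertical below 0.12 rad), for 0.2 s.
At the end, for the whole second after the job is handed in: handle home on the spindle (within 4 mm of shoulder and axis, upright within 0.12 rad) and gripped (over 2 N); jaw held still (spindle under 0.1 rad/s) 15 to 25 mm open; robot not touching the vise itself (under 1 N); blank moved less than 15 mm (all of step 1 and value of joint jaw between 0.015 and 0.025 m and velocity of joint spindle between -0.1 and 0.1 rad/s and contact force between the fingers and handle above 2 N and contact force between the arm and vise below 1 N and distance of blank from where it was at the start of the episode below 0.015 m); the arm keeps its last pose, push and grip.
It fails at once if the blank is knocked from its place between the jaws (15 mm) (distance of blank from where it was at the start of the episode above 0.015 m).
It fails at once if a carving gouge is pushed away (40 mm) (distance of any of gouge0, gouge1, gouge2 from where it was at the start of the episode above 0.04 m).
It also fails if it takes over 48 s, if anything falls off the work surface, if the arm or the gripper's body presses on something with over 40 N, if the wrist force passes 120 N, or if a joint passes its speed limit or range.

## Working session

There is one attempt and no reset: what is moved stays moved. The work goes in short steps, Python scripts to look and compute and a tool call to move; the robot and the scene stay as the last step left them, time stands still between calls to the robot, and variables do not carry over. Pictures are saved under pics/ and viewed, at most 10 in all, crops included, and the job is handed in when it is done.

Besides the shell and the picture viewer there is one more tool, called as name(argument=value, ...), one argument or row to a line, values as JSON. move_arm: Moves the arm, as the interface text tells. Its arguments: {"type":"object","properties":{"motion":{"type":"array","items":{"type":"array"}}},"required":["motion"]}

```bash
mkdir -p pics; cat > h.py <<'E'
import numpy as np, cv2, pickle
from bench import robot
def cap(n,f):
    c=robot.capture(n); pickle.dump(c,open(f'pics/{f}.pkl','wb'))
    cv2.imwrite(f'pics/{f}.png',cv2.cvtColor(c['pixels'],cv2.COLOR_RGB2BGR)); return c
def load(f): return pickle.load(open(f'pics/{f}.pkl','rb'))
def ray(c,u,v):
    d=np.array(c['rotation'])@np.array([(u-c['cx'])/c['fx'],(v-c['cy'])/c['fy'],1.]); return np.array(c['eye'],float),d/np.linalg.norm(d)
def onz(c,u,v,z):
    e,d=ray(c,u,v); return e+d*(z-e[2])/d[2]
def tri(c1,p1,c2,p2):
    e,d=ray(c1,*p1); f,g=ray(c2,*p2)
    s=np.linalg.lstsq(np.array([d,-g]).T,f-e,rcond=None)[0]; a=e+s[0]*d; b=f+s[1]*g
    return (a+b)/2,np.linalg.norm(a-b)
def proj(c,p):
    q=np.array(c['rotation']).T@(np.array(p,float)-np.array(c['eye'])); return q[:2]/q[2]*[c['fx'],c['fy']]+[c['cx'],c['cy']]
E
python3 - <<'E'
from h import *
for n in('top','side'):
    c=cap(n,n+'0'); print(n,c['eye'],np.round(c['rotation'],3).tolist(),c['fx'],c['cx'],c['cy'])
print(robot.get_obs())
E
```

```text
top [ 443.15469669   41.67194552 1007.73305072] [-0.019, 0.713, -0.701, 0.025] 516.9007967068333 312.7204696157903 235.3659140755298
side [  94.07954432 -747.80251872  696.41432952] [-0.438, 0.869, -0.201, 0.112] 524.2294370309814 323.4671924236999 244.31039660677683
{'time': 0.1, 'joint_pos': array([ 1.26628746e+00,  9.17759320e-02,  1.23178522e+00,  1.89026164e-05,
        1.81984400e+00, -5.66650882e-02]), 'qd': array([ 0.00069354, -0.00086908, -0.00275772,  0.00205382, -0.0016989 ,
       -0.00031002]), 'tau': array([ 1.03559636e-03, -4.60212672e+01, -4.19221616e+01, -1.81587084e-04,
        1.05218074e-02,  3.93705318e-05]), 'tool_pos': array([147.17898242, 581.70988381, 403.65709885]), 'ee_rot': array([-1.71781563e-04,  1.23602610e-01,  9.92331383e-01, -8.89866609e-04]), 'force': array([ 0.37723386, -0.5499588 , -0.24060743]), 'ft_torque': array([ 0.01793975,  0.01779514, -0.00662343]), 'grasp_force': 0.0, 'opening': 1.0020203093619449}
```

View pics/top0.png

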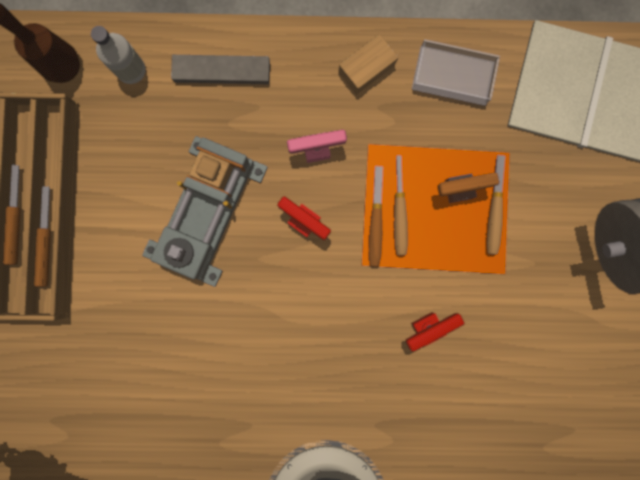

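View pics/side0.png

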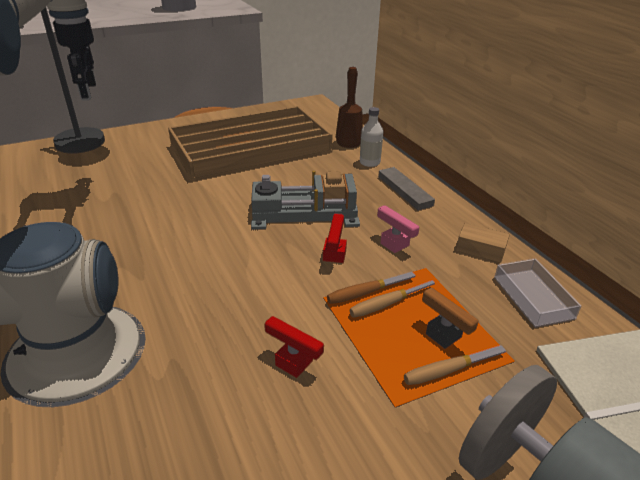

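The top view shows the handle candidates: a brown bar on a dark hub on the mat at (470,185), side (450,312). The look-alikes are pink (317,141), red (304,218), red (435,332), a plain wood block (368,63) and the gouge handles (377,235), (400,222), (495,222). I choose the brown bar with the dark hub on the orange mat. The vise spindle is at about (176,253) and the blank at (208,168).

```bash
sed -i 's/^from bench.*/&\nfrom scipy.spatial.transform import Rotation as Ro/; s/np.array(c\[.rotation.\])/RM(c)/' h.py
cat >> h.py <<'E'
def RM(c):
    w,x,y,z=c['rotation']; return Ro.from_quat([x,y,z,w]).as_matrix()
E
python3 - <<'E'
from h import *
t,s=load('top0'),load('side0')
def crop(c,x,y,w,h,k): 
    return cv2.resize(cv2.cvtColor(c['pixels'][y:y+h,x:x+w],cv2.COLOR_RGB2BGR),None,fx=k,fy=k,interpolation=cv2.INTER_CUBIC)
a=crop(t,430,145,80,60,5); b=crop(s,400,270,80,60,5)
d=crop(t,140,130,130,160,3); d=cv2.resize(d,(0,0),fx=.9375,fy=.9375)
cv2.imwrite('pics/crh.png',np.hstack([a,b])); 
a=crop(t,140,215,80,75,5); b=crop(s,245,165,80,75,5); cv2.imwrite('pics/crv.png',np.hstack([a,b]))
print('handle',tri(t,(470,184),s,(450,310)),'spindle',tri(t,(176,253),s,(266,181)))
for p in [(0,0,0),(400,0,0),(400,300,0)]: print(proj(t,p),proj(s,p))
E
```

```text
handle (array([ 601.64542224, -253.39781034,   68.05979892]), np.float64(0.14139909501783618)) spindle (array([466.83393543, 276.80118451,  84.26301488]), np.float64(2.6015297320455995))
[326.08111806 502.74884022] [ 75.24907652 350.06644249]
[329.10248739 290.4207761 ] [286.75441816 285.81044423]
[174.24202825 287.94751221] [237.83390237 212.72169933]
```

View pics/crh.png

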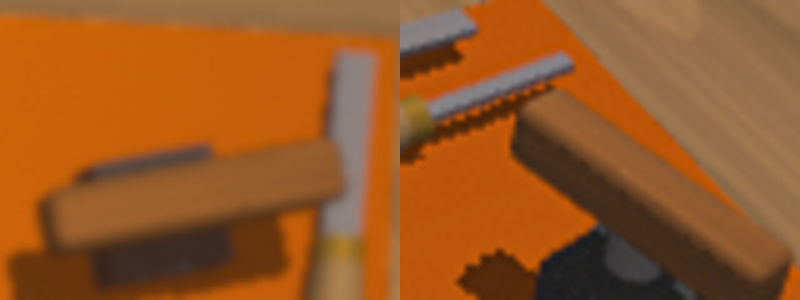

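View pics/crv.png

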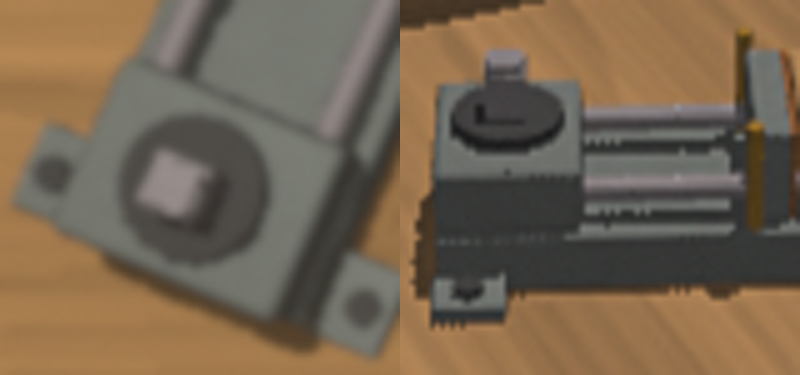

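Left crop: the brown wooden bar runs from about (440,187) to (498,178) in the top view, and its hub is dark steel with a grey neck, so the choice is right. Right crop: the dark disc is centred near (179,252) with the bright shaft at (175,253). The shaft's sides look turned slightly from the housing's edges.

```bash
python3 - <<'E'
from h import *
t,s=load('top0'),load('side0')
def up(c,x,y,w,h,k=8): return cv2.resize(c['pixels'][y:y+h,x:x+w],None,fx=k,fy=k,interpolation=cv2.INTER_CUBIC)
def big(m):
    n,l,st,_=cv2.connectedComponentsWithStats(m.astype(np.uint8)); i=1+np.argmax(st[1:,4]); return max(cv2.findContours((l==i).astype(np.uint8),0,2)[0],key=len)
def pt(p,x,y,k=8): return (np.array(p)+.5)/k-.5+[x,y]
out={}
for nm,c,x,y,w,h in(('t',t,425,145,85,70),('s',s,400,270,95,90)):
    im=up(c,x,y,w,h); hsv=cv2.cvtColor(im,cv2.COLOR_RGB2HSV); H,S,V=cv2.split(hsv)
    for lo in (100,):
        m=(H<22)&(S>95)&(S<205)&(V>lo)
        if nm=='s':
            m[:, :]&=True
        k=big(cv2.morphologyEx(m.astype(np.uint8),cv2.MORPH_OPEN,np.ones((9,9))))
        r=cv2.minAreaRect(k); q=pt(cv2.boxPoints(r),x,y); print(nm,'bar',np.round(q,1).tolist(),np.array(r[1])/8); out[nm]=q
    dd=im.copy(); cv2.polylines(dd,[k],True,(0,255,0),1); cv2.imwrite(f'pics/_b{nm}.png',dd[...,::-1])
for nm,c,x,y,w,h in(('t',t,155,230,45,45),('s',s,250,170,35,30)):
    im=up(c,x,y,w,h); g=im.max(2); hsv=cv2.cvtColor(im,cv2.COLOR_RGB2HSV)
    print(nm, c['pixels'][y:y+h,x:x+w].max(2)[8:36:2,8:36:2].tolist())
    out['g'+nm]=g
    cv2.imwrite(f'pics/_v{nm}.png',cv2.resize(im,(360 if nm=='t' else 420,360))[...,::-1])
a=[cv2.imread(f'pics/_{n}.png') for n in('bt','bs')]
h=max(i.shape[0] for i in a); a=[cv2.copyMakeBorder(i,0,h-i.shape[0],0,0,0) for i in a]; o=np.hstack(a); cv2.imwrite('pics/dbg1.png',cv2.resize(o,(800,int(o.shape[0]*800/o.shape[1]))))
E
```

```text
t bar [[437.0, 211.3], [440.6, 150.2], [505.9, 154.1], [502.3, 215.2]] [65.40710449 61.26709747]
s bar [[424.1, 269.6], [494.4, 269.6], [494.4, 339.1], [424.1, 339.1]] [69.5   70.375]
t [[123, 122, 121, 120, 114, 101, 94, 91, 90, 94, 102, 110, 119, 119], [122, 122, 119, 103, 88, 80, 79, 78, 79, 80, 79, 83, 97, 117], [122, 119, 99, 82, 78, 79, 79, 78, 79, 79, 79, 79, 78, 91], [120, 106, 82, 78, 91, 95, 84, 80, 79, 78, 78, 78, 79, 78], [117, 91, 78, 82, 126, 141, 121, 102, 86, 80, 78, 78, 79, 79], [110, 83, 78, 98, 141, 149, 145, 140, 128, 103, 78, 77, 79, 79], [101, 79, 82, 121, 148, 150, 151, 150, 129, 103, 70, 70, 78, 80], [101, 80, 98, 138, 147, 149, 150, 147, 113, 74, 60, 64, 79, 78], [102, 81, 108, 136, 145, 149, 148, 137, 105, 70, 57, 70, 79, 79], [108, 82, 84, 98, 115, 137, 144, 119, 89, 61, 58, 75, 78, 78], [112, 85, 77, 77, 76, 85, 94, 85, 67, 56, 66, 77, 78, 77], [117, 101, 82, 76, 75, 70, 64, 67, 56, 56, 71, 77, 77, 72], [119, 117, 95, 78, 77, 77, 76, 75, 71, 69, 76, 77, 71, 65], [112, 115, 110, 94, 84, 77, 77, 76, 77, 77, 76, 72, 69, 87]]
s [[148, 150, 83, 96, 97, 83, 138, 174, 168, 162, 158, 163, 158, 153], [149, 146, 70, 81, 97, 96, 135, 167, 168, 163, 156, 153, 164, 158], [110, 85, 68, 67, 67, 66, 68, 78, 110, 115, 113, 110, 161, 162], [65, 64, 68, 69, 68, 68, 68, 65, 64, 87, 116, 110, 162, 159], [65, 35, 69, 70, 68, 68, 69, 65, 66, 67, 118, 108, 151, 146], [66, 35, 57, 63, 64, 64, 66, 66, 67, 59, 115, 105, 111, 112], [63, 67, 67, 66, 66, 68, 68, 67, 61, 36, 116, 105, 67, 67], [28, 42, 57, 62, 56, 58, 50, 34, 32, 88, 115, 106, 116, 115], [74, 39, 35, 30, 34, 35, 39, 70, 113, 115, 114, 106, 55, 55], [111, 112, 113, 113, 114, 113, 113, 114, 113, 113, 112, 103, 111, 113], [111, 111, 111, 113, 103, 110, 112, 112, 114, 112, 111, 105, 112, 110]]
```

View pics/dbg1.png

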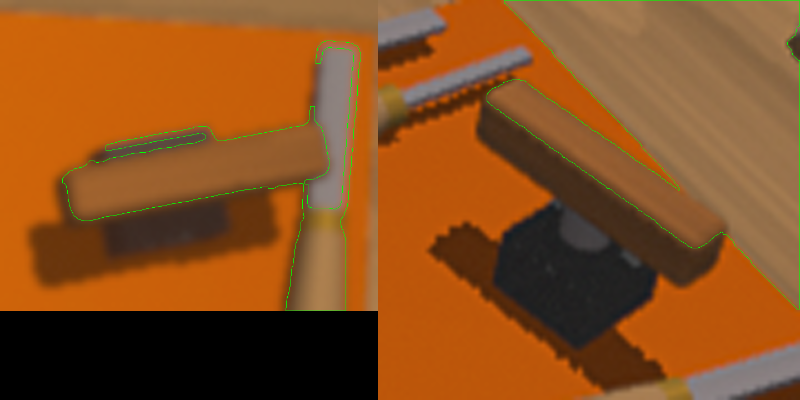

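The mask follows the bar but leaks onto the blade and the table, so I tighten the saturation window and measure the disc and shaft in the same script.

```bash
python3 - <<'E'
from h import *
t,s=load('top0'),load('side0'); k=8
def up(c,x,y,w,h): return cv2.resize(c['pixels'][y:y+h,x:x+w],None,fx=k,fy=k,interpolation=cv2.INTER_CUBIC)
def big(m,o=1):
    m=cv2.morphologyEx(m.astype(np.uint8),cv2.MORPH_OPEN,np.ones((o,o)))
    n,l,st,_=cv2.connectedComponentsWithStats(m); i=1+np.argmax(st[1:,4]); return max(cv2.findContours((l==i).astype(np.uint8),0,2)[0],key=len)
pt=lambda p,x,y:(np.array(p)+.5)/k-.5+[x,y]
D=[];ctr={}
def quad(q): return cv2.minAreaRect(q)
for nm,c,x,y,w,h,o in(('t',t,425,145,85,70,33),('s',s,400,270,95,90,25)):
    im=up(c,x,y,w,h); H,S,V=cv2.split(cv2.cvtColor(im,cv2.COLOR_RGB2HSV))
    print(nm,'HSV bar',*( [H[j,i],S[j,i],V[j,i]] for i,j in ((((470-x)*8,(183-y)*8),((455-x)*8,(186-y)*8)) if nm=='t' else (((440-x)*8,(298-y)*8),((455-x)*8,(309-y)*8)))))
    q=big((S>(140 if nm=='t' else 150))&(S<205)&(V>95)&(H<16),o); r=quad(q); ctr[nm]=pt(r[0],x,y)
    b=cv2.boxPoints(r); print('bar',np.round(pt(b,x,y),1).tolist(),np.round(np.array(r[1])/k,1)); ctr['b'+nm]=pt(b,x,y)
    cv2.polylines(im,[q],True,(0,255,0),1); cv2.polylines(im,[b.astype(int)],True,(255,0,255),1); D.append(im[:560])
print('bar top',tri(t,ctr['t'],s,ctr['s']))
b=ctr['bt']; P=[onz(t,*p,79) for p in b]; print('corners@79',np.round(P,1).tolist())
# spindle
for nm,c,x,y,w,h in(('t',t,155,230,45,45),('s',s,250,170,35,30)):
    im=up(c,x,y,w,h); g=im.max(2)
    if nm=='t':
        q=big(g<97,9); h_=cv2.convexHull(q); e=cv2.fitEllipse(h_)
        sq=big(g>118 if 0 else (g>115)&(np.hypot(*(np.indices(g.shape)-np.array([176,168])[:,None,None]))<85),5); r=cv2.minAreaRect(sq)
        print('disc',pt(e[0],x,y),np.array(e[1])/k,onz(t,*pt(e[0],x,y),70)); print('shaft',pt(r[0],x,y),np.array(r[1])/k)
        P=np.array([onz(t,*p,98) for p in pt(cv2.boxPoints(r),x,y)]); print(np.round(P,1).tolist(),P.mean(0))
        for i in range(2): d=P[i+1]-P[i]; print('edge deg',np.degrees(np.arctan2(d[1],d[0])),np.hypot(*d[:2]))
        cv2.polylines(im,[cv2.boxPoints(r).astype(int)],True,(255,0,255),1)
    else:
        q=big(g<82,9);h_=cv2.convexHull(q); e=cv2.fitEllipse(h_); print('s disc',pt(e[0],x,y),np.array(e[1])/k,onz(s,*pt(e[0],x,y),70))
    cv2.ellipse(im,e,(0,255,0),1)
    D.append(im)
H=560; o=np.hstack([cv2.copyMakeBorder(i,0,H-i.shape[0],0,0,0) for i in D]); 
o=np.vstack([o[:, :1440],cv2.copyMakeBorder(o[:,1440:],0,0,0,1440-(o.shape[1]-1440),0)]); f=min(800/o.shape[1],600/o.shape[0]); cv2.imwrite('pics/dbg2.png',cv2.resize(o,None,fx=f,fy=f,interpolation=cv2.INTER_AREA)[...,::-1])
E
```

```text
t HSV bar [np.uint8(14), np.uint8(179), np.uint8(155)] [np.uint8(14), np.uint8(181), np.uint8(158)]
bar [[438.3, 181.9], [496.1, 171.7], [498.5, 184.9], [440.6, 195.1]] [13.4 58.8]
s HSV bar [np.uint8(13), np.uint8(172), np.uint8(150)] [np.uint8(13), np.uint8(171), np.uint8(146)]
bar [[423.0, 292.1], [429.0, 283.7], [478.8, 319.4], [472.8, 327.7]] [61.2 10.3]
bar top (array([ 603.19731378, -249.54176756,   73.9357648 ]), np.float64(3.331558659165923))
corners@79 [[602.6, -192.2, 79.0], [623.3, -297.8, 79.0], [599.1, -301.8, 79.0], [578.6, -196.5, 79.0]]
disc [178.5581665  252.75505257] [30.37823296 31.12328148] [466.50439517 276.35811704  70.        ]
shaft [173.92414856 251.29475403] [10.56032753 11.36395645]
[[462.9, 290.0, 98.0], [481.1, 282.1, 98.0], [473.5, 265.1, 98.0], [455.3, 273.0, 98.0]] [468.24222956 277.54942736  98.        ]
edge deg -23.32632734734489 19.824416268499206
edge deg -114.09001614547347 18.635779555397537
s disc [265.58620453 187.63150787] [17.7873764  23.22138977] [464.17700015 270.90949035  70.        ]
```

View pics/dbg2.png

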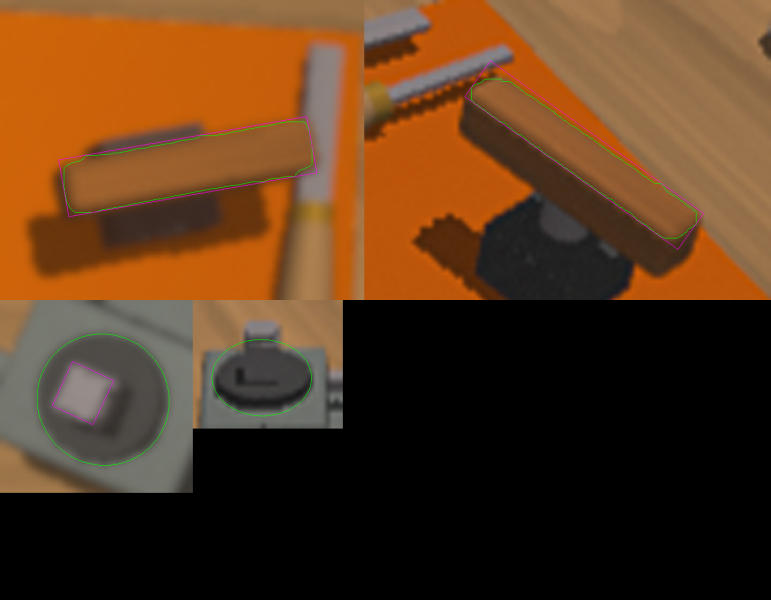

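The fits follow the bar and disc outlines well: bar centre about (601,-247) and bar yaw about 101°. I refine the shaft's top face and the vise yaw before moving.

```bash
python3 - <<'E'
from h import *
t,s=load('top0'),load('side0'); k=8
def up(c,x,y,w,h): return cv2.resize(c['pixels'][y:y+h,x:x+w],None,fx=k,fy=k,interpolation=cv2.INTER_CUBIC)
def big(m):
    n,l,st,_=cv2.connectedComponentsWithStats(m.astype(np.uint8)); i=1+np.argmax(st[1:,4]); return max(cv2.findContours((l==i).astype(np.uint8),0,2)[0],key=len)
pt=lambda p,x,y:(np.array(p)+.5)/k-.5+[x,y]
g=up(t,155,230,45,45).max(2); near=np.hypot(*(np.indices(g.shape)-np.array([176,160])[:,None,None]))<80
T={}
for th in(122,132,138,143):
    r=cv2.minAreaRect(big((g>th)&near)); b=pt(cv2.boxPoints(r),155,230); P=np.array([onz(t,*p,98) for p in b]); d=P[1]-P[0]
    T[th]=pt(r[0],155,230); print(th,T[th],np.array(r[1])/k,'deg',np.degrees(np.arctan2(d[1],d[0]))%90,P.mean(0)[:2])
print(s['pixels'][171:186,258:276].max(2).tolist())
# housing: grey mask, polygon
im=up(t,140,135,130,155); hsv=cv2.cvtColor(im,cv2.COLOR_RGB2HSV); m=(hsv[...,1]<60)&(hsv[...,2]>60)
e=cv2.Canny(cv2.GaussianBlur(im.max(2),(0,0),5),15,40)
L=cv2.HoughLinesP(e,1,np.pi/360,120,minLineLength=220,maxLineGap=12)
for a in L[:,0]:
    p,q=onz(t,*pt(a[:2],140,135),60),onz(t,*pt(a[2:],140,135),60); d=q-p; print(round(np.degrees(np.arctan2(d[1],d[0]))%90,1),round(np.hypot(*d[:2])),end='; ')
print()
o=robot.get_obs(); R=Ro.from_quat(np.roll(o['ee_rot'],-1)).as_matrix(); print('closing yaw',np.degrees(np.arctan2(R[1,1],R[0,1])))
E
```

```text
122 [173.85409164 251.2747879 ] [ 9.83733749 10.82251644] deg 66.73360590746736 [468.27458463 277.67331501]
132 [173.71686363 251.26225662] [8.83734131 9.96841145] deg 67.1164618721668 [468.29164976 277.91447808]
138 [173.75165749 251.19482231] [8.11026955 9.31735229] deg 67.72066986698329 [468.4103612  277.85754467]
143 [173.73903084 251.2297554 ] [7.45360565 8.59866142] deg 67.13756820677933 [468.34800503 277.87773433]
[[169, 172, 170, 166, 164, 163, 164, 166, 169, 166, 163, 161, 162, 157, 157, 158, 163, 162], [165, 171, 172, 168, 165, 163, 163, 165, 169, 169, 166, 163, 162, 160, 156, 157, 159, 162], [159, 167, 172, 172, 169, 167, 163, 165, 167, 169, 171, 167, 164, 162, 160, 157, 158, 161], [154, 161, 169, 174, 170, 161, 160, 160, 160, 162, 164, 168, 168, 164, 162, 160, 156, 158], [148, 155, 164, 168, 154, 137, 133, 134, 136, 136, 138, 154, 164, 168, 164, 163, 159, 156], [146, 151, 159, 160, 138, 136, 134, 135, 136, 137, 136, 135, 141, 171, 168, 164, 162, 159], [146, 147, 153, 153, 103, 130, 130, 131, 132, 132, 126, 104, 137, 174, 173, 167, 165, 163], [148, 147, 150, 149, 83, 96, 96, 96, 97, 95, 83, 100, 138, 174, 174, 171, 168, 165], [151, 150, 151, 143, 70, 69, 69, 70, 76, 75, 75, 102, 139, 173, 174, 174, 172, 169], [149, 148, 146, 129, 70, 78, 81, 84, 97, 98, 96, 100, 135, 165, 167, 168, 168, 164], [126, 122, 120, 115, 69, 66, 68, 68, 70, 70, 69, 71, 101, 122, 123, 126, 128, 128], [110, 105, 85, 85, 68, 66, 67, 69, 67, 67, 66, 65, 68, 76, 78, 97, 110, 113], [84, 68, 64, 66, 67, 67, 69, 68, 68, 68, 68, 66, 66, 64, 62, 65, 76, 96], [65, 63, 64, 66, 68, 69, 69, 69, 68, 68, 68, 67, 68, 66, 65, 65, 64, 68], [64, 66, 61, 61, 69, 69, 69, 68, 68, 68, 68, 69, 68, 65, 67, 64, 65, 65]]Traceback (most recent call last):
  File "<stdin>", line 17, in <module>
TypeError: 'NoneType' object is not subscriptable
```

move_arm(
  motion=[
    [[0.025, -0.04, 0], -0.15, 1],
    [[0.025, -0.043, 0], -0.15, 1],
    [[0.025, -0.043, 0], -0.15, 1],
    [[0.025, -0.043, 0], -0.15, 1],
    [[0.025, -0.043, 0], -0.15, 1],
    [[0.025, -0.043, 0], -0.15, 1],
    [[0.025, -0.043, 0], -0.15, 1],
    [[0.025, -0.043, 0], -0.08, 1],
  ],
)

```text
time: 0.9
tool_pos: [347.5, 238.8, 404.4]
ee_rot: [0.0, 0.638, 0.77, -0.0]
force: [1.4, -0.2, 0.8]
opening: 0.998
grasp_force: 0.0
```

move_arm(
  motion=[
    [[0.021, -0.041, 0], 0, 1],
    [[0.021, -0.041, 0], 0, 1],
    [[0.021, -0.041, 0], 0, 1],
    [[0.021, -0.041, 0], 0, 1],
    [[0.021, -0.041, 0], 0, 1],
    [[0.021, -0.041, 0], 0, 1],
    [[0.021, -0.041, 0], 0, 1],
    [[0.021, -0.041, 0], 0, 1],
  ],
)

```text
time: 1.7
tool_pos: [515.6, -89.3, 404.2]
ee_rot: [-0.0, 0.636, 0.772, -0.0]
force: [0.2, 0.9, 0.0]
opening: 1.0
grasp_force: 0.0
```

move_arm(
  motion=[
    [[0.021, -0.041, 0], 0, 1],
    [[0.021, -0.041, 0], 0, 1],
    [[0.021, -0.041, 0], 0, 1],
    [[0.023, -0.036, 0], 0.007, 1],
    [[0, 0, -0.04], 0, 1],
    [[0, 0, -0.04], 0, 1],
    [[0, 0, 0], 0, 1],
    [[0, 0, 0], 0, 1],
  ],
)

```text
time: 2.5
tool_pos: [601.0, -246.2, 324.0]
ee_rot: [-0.001, 0.633, 0.774, -0.0]
force: [-0.5, -0.8, 1.5]
opening: 0.998
grasp_force: 0.0
```

```bash
python3 - <<'E'
from h import *
t,s=load('top0'),load('side0')
print(tri(t,(173.75,251.2),s,(266,175.8)))
o=robot.get_obs(); R=Ro.from_quat(np.roll(o['ee_rot'],-1)).as_matrix(); print(o['tool_pos'],'closing',np.degrees(np.arctan2(R[1,1],R[0,1])))
a,b=cap('top','t1')['pixels'],cap('side','s1')['pixels']
cv2.imwrite('pics/pick.png',cv2.resize(np.hstack([a[120:280,380:580],b[190:350,380:580]]),(800,320),interpolation=cv2.INTER_CUBIC)[...,::-1])
E
```

```text
(array([468.82601956, 277.93342347,  97.04793445]), np.float64(0.8757456557968134))
[ 601.00807891 -246.17216738  324.00358825] closing 11.464153484191833
```

View pics/pick.png

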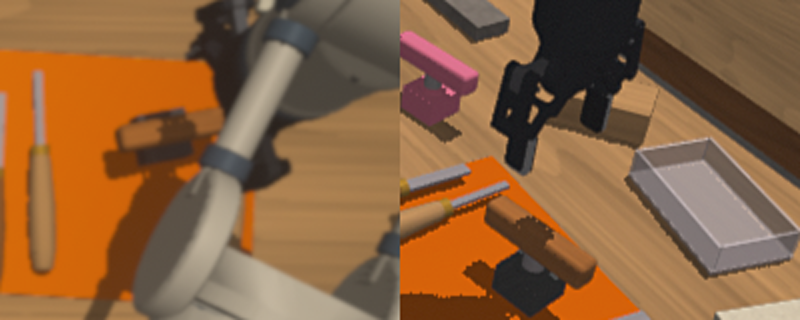

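The crop shows the open fingers over the bar, one each side (side view fingertips near (500,230) and (430,255) in full frame), with the arm clear of the gouges. I descend and close.

move_arm(
  motion=[
    [[0, -0.001, -0.04], 0, 1],
    [[0, 0, -0.04], 0, 1],
    [[0, 0, -0.023], 0, 1],
    [[0, 0, 0], 0, 1],
    [[0, 0, 0], 0, 0],
    [[0, 0, 0], 0, 0],
    [[0, 0, 0], 0, 0],
    [[0, 0, 0], 0, 0],
  ],
)

```text
time: 3.4
tool_pos: [601.5, -247.5, 223.7]
ee_rot: [0.001, 0.633, 0.774, 0.0]
force: [0.6, -0.9, 0.5]
opening: 0.33
grasp_force: 0.0
```

move_arm(
  motion=[
    [[0, 0, 0], 0, 0],
    [[0, 0, 0], 0, 0],
    [[0, 0, 0], 0, 0],
  ],
)

```text
time: 3.7
tool_pos: [601.4, -247.5, 223.5]
ee_rot: [0.001, 0.633, 0.774, 0.0]
force: [-1.3, -0.7, 6.3]
opening: 0.27
grasp_force: 59.3
```

move_arm(
  motion=[
    [[0, 0, 0.03], 0, 0],
    [[0, 0, 0.045], 0, 0],
    [[0, 0, 0.045], 0, 0],
    [[-0.006, 0.025, 0.01], -0.05, 0],
    [[-0.011, 0.044, 0], -0.05, 0],
    [[-0.011, 0.044, 0], -0.05, 0],
    [[-0.011, 0.044, 0], -0.05, 0],
    [[-0.011, 0.044, 0], -0.05, 0],
  ],
)

```text
time: 4.5
tool_pos: [550.3, -44.8, 350.4]
ee_rot: [-0.001, 0.725, 0.688, -0.001]
force: [0.2, 0.8, -3.5]
opening: 0.268
grasp_force: 59.9
```

move_arm(
  motion=[
    [[-0.011, 0.044, 0], -0.05, 0],
    [[-0.011, 0.044, 0], -0.05, 0],
    [[-0.011, 0.044, 0], -0.05, 0],
    [[-0.011, 0.044, 0], -0.05, 0],
    [[-0.011, 0.044, 0], -0.05, 0],
    [[-0.011, 0.044, 0], -0.05, 0],
    [[-0.011, 0.044, 0], -0.048, 0],
    [[-0.006, 0.016, 0], 0, 0],
  ],
)

```text
time: 5.3
tool_pos: [466.6, 281.1, 350.3]
ee_rot: [-0.001, 0.832, 0.554, -0.001]
force: [0.1, -0.1, -3.9]
opening: 0.271
grasp_force: 59.9
```

```bash
python3 - <<'E'
from h import *
o=robot.get_obs(); R=Ro.from_quat(np.roll(o['ee_rot'],-1)).as_matrix(); print(o['tool_pos'],'closing',np.degrees(np.arctan2(R[1,1],R[0,1])),o['opening'],o['grasp_force'],o['force'])
a,b=cap('top','t2')['pixels'],cap('side','s2')['pixels']
cv2.imwrite('pics/held.png',cv2.resize(np.hstack([a[180:320,120:260],b[100:240,200:340]]),(800,400),interpolation=cv2.INTER_CUBIC)[...,::-1])
E
```

```text
[466.61414888 281.09796106 350.32223573] closing -22.662087096283997 0.2711792340258336 59.94489312171936 [ 0.11122225 -0.10314645 -3.86685268]
```

View pics/held.png

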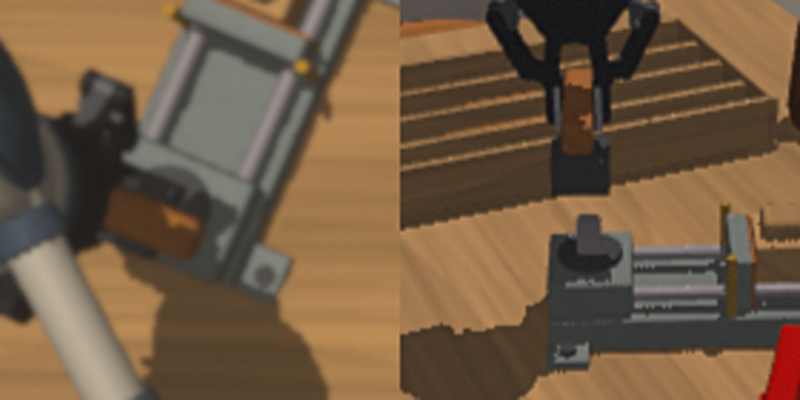

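The crops show the handle held upright above the spindle. In the side view its hub bottom is near (263,167) and the shaft is below it at (266,178); in the top view the bar's near end is at about (190,263). I compare the predicted pixels with the measured ones.

```bash
python3 - <<'E'
from h import *
t,s=load('t2'),load('s2'); k=8
o=robot.get_obs(); C=np.array([466.6,281.1,129.8]); a=np.radians(67.3); ax=np.array([np.cos(a),np.sin(a),0]); w=np.array([-ax[1],ax[0],0]); Z=np.array([0,0,1])
pts={'end top L':-55*ax+12*w+76*Z,'end top R':-55*ax-12*w+76*Z,'end bot L':-55*ax+12*w+50*Z,'end bot R':-55*ax-12*w+50*Z}
for n,p in pts.items(): print(n,'top',np.round(proj(t,C+p),1),'side',np.round(proj(s,C+p),1))
for sx in(-23,23): print('hub front corner side',proj(s,C-23*ax+sx*w))
def m(c,x,y,wd,h,f):
    im=cv2.resize(c['pixels'][y:y+h,x:x+wd],None,fx=k,fy=k,interpolation=cv2.INTER_CUBIC); H,S,V=cv2.split(cv2.cvtColor(im,cv2.COLOR_RGB2HSV)); M=cv2.morphologyEx(f(H.astype(int),S,V).astype(np.uint8),cv2.MORPH_OPEN,np.ones((9,9)))
    n,l,st,_=cv2.connectedComponentsWithStats(M); i=1+np.argmax(st[1:,4]); q=max(cv2.findContours((l==i).astype(np.uint8),0,2)[0],key=len)
    q=cv2.approxPolyDP(q,10,True)[:,0]; return np.round((q+.5)/k-.5+[x,y],1).tolist()
print('top bar',m(t,150,235,50,45,lambda H,S,V:(S>165)&(V>60)&(H<18)))
print('side bar',m(s,253,118,22,38,lambda H,S,V:(S>140)&(H<18)&(V>50)))
print('side hub',m(s,248,146,32,26,lambda H,S,V:(V<55)))
E
```

```text
end top L top [182.7 271.5] side [255.8 143. ]
end top R top [189.2 257.2] side [267.1 142.9]
end bot L top [186.7 271.4] side [256.5 154. ]
end bot R top [192.9 257.6] side [267.6 153.9]
hub front corner side [273.67182173 167.41577039]
hub front corner side [253.33070974 167.70582755]
top bar [[177.2, 253.2], [179.2, 258.6], [188.2, 259.1], [186.8, 256.4]]
side bar [[266.2, 123.1], [257.3, 124.6], [256.2, 147.6], [257.8, 153.1], [265.9, 152.9]]
side hub [[253.1, 148.9], [252.7, 168.1], [272.1, 166.9], [272.7, 150.8], [267.6, 148.6], [265.8, 153.4], [258.2, 153.7], [255.8, 147.6]]
```

```bash
python3 - <<'E'
from h import *
t=load('t2'); hs=cv2.cvtColor(t['pixels'],cv2.COLOR_RGB2HSV)
print('S rows246-277 cols 166..198/2'); 
for r in range(246,277): print(r,hs[r,166:200:2,1].tolist(),hs[r,166:200:4,2].tolist())
E
```

```text
S rows246-277 cols 166..198/2
246 [77, 55, 43, 33, 27, 27, 30, 23, 34, 33, 23, 24, 26, 19, 16, 16, 18] [56, 47, 47, 51, 45, 76, 68, 126, 131]
247 [126, 94, 61, 43, 33, 33, 29, 23, 36, 28, 24, 24, 27, 17, 17, 16, 18] [65, 50, 47, 53, 43, 75, 57, 119, 130]
248 [145, 131, 101, 69, 47, 32, 29, 30, 30, 27, 25, 28, 31, 21, 18, 17, 16] [72, 58, 49, 52, 42, 70, 50, 102, 128]
249 [151, 147, 129, 111, 76, 51, 32, 34, 36, 31, 29, 30, 32, 29, 16, 19, 17] [76, 67, 54, 48, 42, 62, 48, 78, 121]
250 [147, 148, 147, 133, 117, 91, 60, 42, 36, 28, 33, 31, 31, 36, 20, 17, 17] [78, 73, 63, 51, 43, 54, 49, 63, 105]
251 [152, 150, 146, 146, 138, 134, 116, 77, 48, 29, 31, 31, 32, 31, 21, 19, 18] [79, 77, 70, 66, 48, 50, 48, 60, 83]
252 [153, 148, 150, 149, 148, 155, 151, 129, 72, 38, 31, 27, 32, 32, 21, 19, 15] [80, 78, 76, 93, 57, 49, 48, 60, 69]
253 [150, 153, 152, 152, 154, 158, 167, 157, 121, 71, 40, 31, 31, 32, 17, 15, 19] [80, 79, 78, 116, 78, 51, 49, 60, 66]
254 [151, 150, 150, 148, 150, 158, 171, 171, 156, 126, 81, 49, 33, 36, 21, 19, 19] [81, 80, 80, 128, 108, 60, 47, 61, 66]
255 [151, 151, 153, 15
[... 1920 characters left out ...]
1 [120, 118, 116, 114, 91, 55, 39, 39, 46, 54, 42, 27, 19, 23, 19, 21, 24] [85, 79, 70, 66, 67, 66, 67, 67, 65]
272 [121, 120, 121, 121, 113, 93, 65, 35, 27, 27, 27, 19, 19, 23, 19, 20, 26] [84, 84, 81, 71, 65, 67, 67, 66, 58]
273 [125, 122, 123, 123, 120, 118, 97, 61, 35, 23, 23, 19, 23, 19, 23, 26, 27] [86, 85, 85, 79, 66, 66, 67, 66, 56]
274 [123, 123, 122, 122, 120, 120, 114, 102, 72, 41, 27, 19, 19, 19, 24, 26, 27] [89, 88, 87, 85, 74, 66, 67, 65, 56]
275 [125, 120, 123, 123, 125, 120, 122, 119, 108, 84, 48, 27, 19, 23, 20, 27, 27] [94, 89, 88, 88, 83, 69, 66, 63, 57]
276 [129, 123, 123, 123, 125, 122, 122, 122, 120, 111, 84, 49, 27, 23, 25, 32, 26] [107, 89, 88, 88, 87, 76, 66, 62, 59]
```

Predictions match to within about 1 px (≤2 mm, opposite in sign in the two views), inside the ±5 mm lead-in. I align on the two-view mean, (468.5, 277.8), and lower slowly while watching the force.

move_arm(
  motion=[
    [[0.0019, -0.0033, 0], 0, 0],
    [[0, 0, -0.02], 0, 0],
    [[0, 0, -0.01], 0, 0],
    [[0, 0, -0.004], 0, 0],
    [[0, 0, -0.004], 0, 0],
    [[0, 0, -0.002], 0, 0],
    [[0, 0, 0], 0, 0],
  ],
)

```text
time: 6.1
tool_pos: [469.9, 272.8, 317.9]
ee_rot: [0.001, 0.833, 0.553, 0.002]
force: [-11.1, -6.4, 22.2]
opening: 0.27
grasp_force: 63.8
```

That was off because the earlier pose reading was an overshoot that hadn't settled: the commanded spot is now about (470.1, 274.4). I back up, correct it, settle and re-measure.

move_arm(
  motion=[
    [[0, 0, 0.012], 0, 0],
    [[-0.0016, 0.0034, 0], 0, 0],
    [[0, 0, 0], 0, 0],
    [[0, 0, 0], 0, 0],
    [[0, 0, 0], 0, 0],
  ],
)

```text
time: 6.6
tool_pos: [468.4, 277.7, 322.4]
ee_rot: [-0.0, 0.833, 0.553, -0.001]
force: [-0.0, 0.9, -3.6]
opening: 0.269
grasp_force: 60.0
```

```bash
python3 - <<'E'
from h import *
o=robot.get_obs(); R=Ro.from_quat(np.roll(o['ee_rot'],-1)).as_matrix(); print(o['tool_pos'],'closing',np.degrees(np.arctan2(R[1,1],R[0,1])),'z',R[:,2],o['force'])
a,b=cap('top','t3'),cap('side','s3'); C=o['tool_pos']-[0,0,220.5]
a_=np.arctan2(R[1,1],R[0,1]); w=-np.array([np.cos(a_),np.sin(a_),0]); ax=np.array([-np.sin(a_),np.cos(a_),0])
for sx in(-23,23): print('hub front bottom',proj(b,C-23*ax+sx*w), 'top of hub',proj(b,C-23*ax+sx*w+[0,0,30]))
S=np.array([468.5,277.8,98]); 
for sx in(-8.25,8.25): print('shaft front',proj(b,S-8.25*ax+sx*w))
A=a['pixels'][210:290,140:220];B=b['pixels'][130:210,225:305]
cv2.imwrite('pics/al.png',cv2.resize(np.hstack([A,B]),(800,400),interpolation=cv2.INTER_CUBIC)[...,::-1])
for r in (158,162,166,170,174): print(r,b['pixels'][r,246:284].max(1).tolist())
E
```

```text
[468.4477273  277.72158433 322.39318542] closing -22.8033495624711 z [-1.81099358e-03 -9.57180394e-04 -9.99997902e-01] [-0.03371775  0.89902272 -3.57092108]
hub front bottom [275.39746021 178.71563823] top of hub [274.94015835 167.08347336]
hub front bottom [255.3107983  179.01279224] top of hub [254.55217667 167.35607849]
shaft front [269.16086808 177.15431354]
shaft front [262.04011448 177.2582168 ]
158 [72, 73, 73, 74, 76, 76, 76, 77, 77, 78, 75, 67, 64, 70, 73, 74, 74, 75, 75, 72, 75, 74, 74, 77, 62, 77, 77, 76, 75, 76, 76, 77, 75, 76, 79, 78, 79, 79]
162 [74, 73, 73, 74, 75, 74, 75, 77, 75, 53, 32, 32, 38, 73, 73, 71, 70, 72, 72, 72, 72, 74, 72, 69, 36, 32, 49, 63, 62, 65, 73, 70, 70, 72, 71, 70, 70, 74]
166 [74, 76, 73, 72, 69, 71, 73, 74, 74, 41, 35, 35, 36, 35, 42, 43, 48, 44, 43, 43, 41, 42, 38, 35, 34, 33, 34, 32, 33, 79, 160, 155, 150, 151, 159, 166, 167, 164]
170 [106, 105, 105, 114, 163, 160, 155, 157, 157, 57, 35, 36, 36, 37, 37, 39, 38, 37, 37, 38, 35, 37, 38, 36, 37, 37, 37, 35, 33, 82, 166, 162, 158, 156, 154, 151, 153, 158]
174 [167, 167, 167, 166, 167, 168, 164, 162, 157, 74, 33, 37, 37, 36, 37, 35, 37, 37, 38, 38, 36, 37, 36, 37, 37, 38, 35, 35, 35, 83, 173, 173, 166, 162, 160, 158, 159, 157]
```

View pics/al.png

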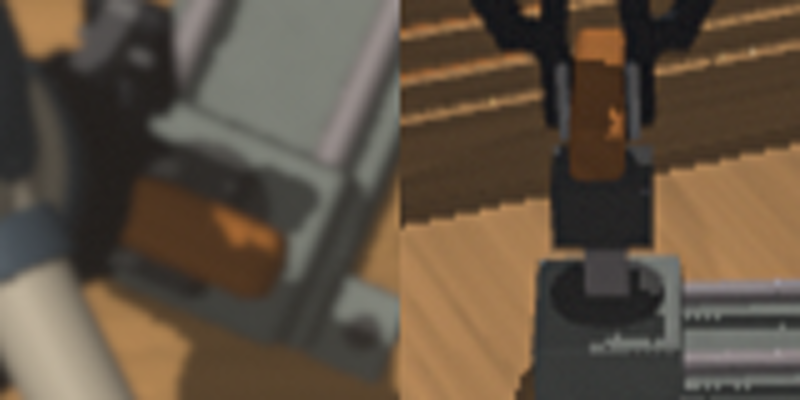

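The side crop shows the hub (columns 255–275) right above the shaft (262–269), within 0.3 px of prediction. I lower it.

move_arm(
  motion=[
    [[0, 0, -0.006], 0, 0],
    [[0, 0, -0.005], 0, 0],
    [[0, 0, -0.005], 0, 0],
    [[0, 0, 0], 0, 0],
  ],
)

```text
time: 7.1
tool_pos: [468.4, 278.0, 306.5]
ee_rot: [-0.0, 0.833, 0.553, -0.0]
force: [0.0, 2.2, -4.8]
opening: 0.272
grasp_force: 59.7
```

Going in freely at z 306.5, past the tip. Home is expected at 290.5.

move_arm(
  motion=[
    [[0, 0, -0.006], 0, 0],
    [[0, 0, -0.005], 0, 0],
    [[0, 0, -0.003], 0, 0],
    [[0, 0, -0.002], 0, 0],
    [[0, 0, -0.001], 0, 0],
    [[0, 0, 0], 0, 0],
    [[0, 0, 0], 0, 0],
  ],
)

```text
time: 7.8
tool_pos: [468.5, 277.9, 290.7]
ee_rot: [-0.0, 0.833, 0.553, 0.0]
force: [2.4, 3.4, -4.4]
opening: 0.27
grasp_force: 60.1
```

move_arm(
  motion=[
    [[0, 0, -0.001], 0, 0],
    [[0, 0, -0.001], 0, 0],
    [[0, 0, 0], 0, 0],
    [[0, 0, 0], 0, 0],
  ],
)

```text
time: 8.2
tool_pos: [468.4, 277.9, 290.4]
ee_rot: [-0.0, 0.833, 0.553, 0.001]
force: [-3.1, 3.2, 5.7]
opening: 0.27
grasp_force: 61.2
```

The handle is seated: contact at z 290.4 as predicted. I turn it anticlockwise in part and check the jaw.

move_arm(
  motion=[
    [[0, 0, 0], 0.05, 0],
    [[0, 0, 0], 0.1, 0],
    [[0, 0, 0], 0.1, 0],
    [[0, 0, 0], 0.1, 0],
    [[0, 0, 0], 0.1, 0],
    [[0, 0, 0], 0.1, 0],
    [[0, 0, 0], 0.1, 0],
    [[0, 0, 0], 0.1, 0],
  ],
)

```text
time: 9.0
tool_pos: [467.9, 278.3, 290.4]
ee_rot: [-0.001, 0.571, 0.821, 0.001]
force: [-5.2, 5.0, 6.8]
opening: 0.276
grasp_force: 61.3
```

move_arm(
  motion=[
    [[0, 0, 0], 0.05, 0],
    [[0, 0, 0], 0.04, 0],
    [[0, 0, 0], 0, 0],
    [[0, 0, 0], 0, 0],
  ],
)

```text
time: 9.4
tool_pos: [467.9, 278.3, 290.4]
ee_rot: [-0.001, 0.535, 0.845, 0.001]
force: [-5.4, 4.1, 7.7]
opening: 0.272
grasp_force: 61.4
```

```bash
python3 - <<'E'
from h import *
o=robot.get_obs(); R=Ro.from_quat(np.roll(o['ee_rot'],-1)).as_matrix(); print(o['tool_pos'],'turn',np.arctan2(R[1,1],R[0,1])+np.radians(22.8),o['force'],o['ft_torque'])
a,b=cap('top','t4'),cap('side','s4'); a0=load('top0')
A0=a0['pixels'][150:220,165:265];A=a['pixels'][150:220,165:265];B=b['pixels'][160:230,250:370][:, :120]
f=lambda i,w,h:cv2.resize(i,(w,h),interpolation=cv2.INTER_CUBIC)
cv2.imwrite('pics/jaw.png',np.vstack([np.hstack([f(A0,400,280),f(A,400,280)]),cv2.copyMakeBorder(f(B,520,303),0,0,0,280,0)])[...,::-1])
E
```

```text
[467.88138389 278.34030569 290.39426865] turn 0.8404869269305854 [-5.44071534  4.14484757  7.66209566] [ 0.69814109  0.79657804 -0.17028219]
```

View pics/jaw.png

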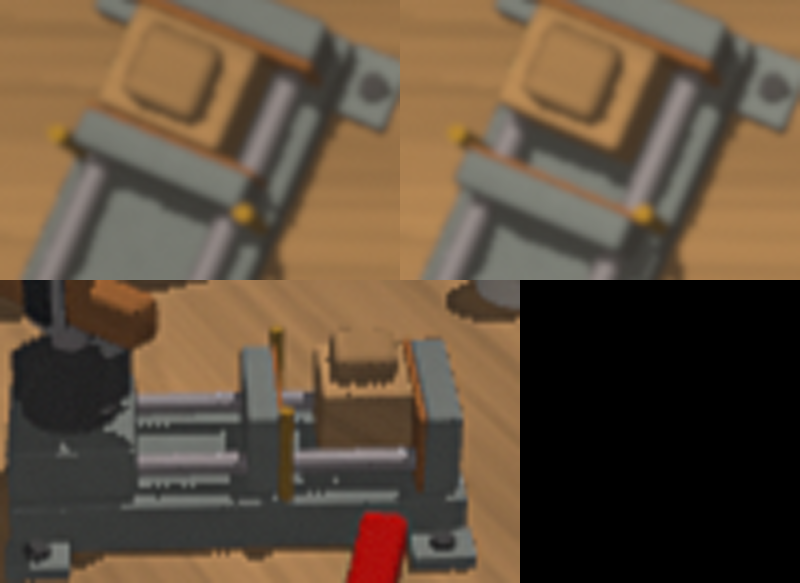

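The pictures show the lined face level with both brass pins (top view near (179,183) and (226,203)). The jaw has shifted about 10.8 px, roughly 19.4 mm, and the blank has not moved. The handle is home and still gripped, so I hand in.

```bash
python3 -c "
from h import *
o=robot.get_obs(); print(o['tool_pos'],o['grasp_force'],np.abs(o['qd']).max(),o['time']); print(robot.finish_job())"
```

```text
[467.87979488 278.32377285 290.40956453] 61.35792016983032 0.0013889543394800816 9.5
the job is handed in; nothing more can be done
None
```

The job is handed in at 9.5 s on the robot clock: the handle is home on the spindle and gripped at about 61 N, the jaw is held at about 19–20 mm (measured from the images, level with the brass pins), and the blank has not moved in the before-and-after pictures; no verdict was returned.

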